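Retune a garage-door receiver with the plastic tuning tool

ROBOT

A 6-joint arm with a two-finger parallel gripper is mounted at the origin on the work surface. World frame = base frame: x ahead of the robot, y to its left, z up, the work surface at z = 0. Lengths are in m, angles in degrees, forces in N, time in s.
With the tool pointing down it reaches from about 0.375 to 0.9 m from the base axis. Payload 3.1 kg.
Tool frame: the origin (TCP) lies on the centre line of the jaws, within the pads' length; the fingertips stand 14 mm ahead of it and the grasp point (between the pads) lies 5 mm behind it (bot.tips_ahead is the distance from the TCP to the fingertips, in m); z points along the fingers, y is the line along which they close (so a half turn about z gives the same grasp; the last joint's range is limited). The gripper opens to 87 mm and grips with 3 to 60 N. Pads are 19 mm wide; open, the fingers measure 117 mm over their backs; the gripper's body (75 mm by 190 mm) begins 51 mm behind the grasp point.
Start: joints at [52.855, 30.224, 82.088, -0, 67.689, -10.227], TCP at [0.283, 0.557, 0.202] pointing down, gripper open.
Joint ranges: [-176.69, 176.69], [-43.24, 126.21], [12.49, 139.97], [-82, 262], [0, 151.66], [-163.58, 163.58]. Speed limits (degrees/s): [159.86, 159.86, 180, 180, 180, 180].

INTERFACE

Orientations are given as a 3x3 rotation matrix whose columns are the frame's x, y, z axes.
In Python, from rig import bot gives the robot as it stands.
- The arm moves only by the tool play_rows, never from a script. Its argument "moves" is a list that holds one entry, the list of rows, each a list of 6 numbers: the shift along the tool's x, y, z in mm, then the turn, a rotation vector about the tool's x, y, z in rad. A call has 1 to 5 rows; each row shifts and turns the commanded pose from where the row before left it, along the tool's axes as they then stand; what a row does not reach is not made up. A row lasts 1/10 s, in which the tool goes at most 50 mm and 8.59 degrees, less where a joint would pass 70% of its speed; a pose out of reach is approached as far as the arm can. A call with a gripper value outside its range is refused whole. "fingers" is the opening, from -1 (shut) to 1 (fully open), set as the call begins (left out, the last holds). The fingers move at their own pace and stop on an object; the grip force is fixed at half the most. Time passes only in rows, so rows that do not move let the fingers close. It gives the time, the measured TCP pose, the force, the opening and the grip force at its end, in the units of the state.
- bot.read_state(): the state, without advancing time (a new reading comes with each control period).
- bot.capture(name): name is "side" or "top"; returns a dict with "image" (480x640x3 uint8, blue, green, red), "fx", "fy", "cx", "cy" (pixels), "R" (3x3) and "t" (3): a world point X has camera coordinates R X + t. Camera axes: x right, y down, z forward; pixel columns grow to the right and rows downward; lengths in m; the calibration is good to about 2 mm. A picture is of the moment at which its call begins. There is no depth.
- bot.hand_in(): hands the job in; it is judged then, once.
Trained networks look in a picture, given as the dict that the camera call returned (one of the last four; its "shot" number tells which), for a name from the list of things; names that differ only in an ending like _2 or _b are one class to them, and where a whole thing is asked for, a point or a joint stands for the part that bears it (a point fixed in the world has none). Each returns a list of dicts, best first, with "confidence" (0 to 1); they miss things now and then, are a little off and sometimes report something else, mostly with a low value. They report only what shows in the picture. A call takes as long as a camera call. They do not tell look-alikes from the thing itself.
- bot.search_frame(picture, query): "centre" ([column, row] in pixels, amid what is visible of it).
- bot.silhouettes(picture, query): "pixels" (480x640 bool, what is visible of it) and "centre" ([column, row] in pixels, amid what is visible of it).
- bot.pinpoint(picture, query): "centre" ([column, row] in pixels: a listed point, or the origin of a listed thing).
The state is a dict: "time_s": time; "joint_positions": joint angles; "qvel": joint speeds; "tau": joint torques, N m; "position": TCP position; "tcp_rot": TCP orientation; "force": force on the tool from outside, world axes, zero at the start; "moment": the same for the moment, N m; "opening": opening from 0.0 (shut) to 1.0 (fully open); "grasp_force": force on a finger pad.
Only numpy, scipy, OpenCV 4.12 (cv2) and the standard library are available. Lean on these libraries where they do the work, as an engineer would, in place of code of your own. Each camera call takes 0.05 s, during which the arm holds its last target. There are 200 camera calls.

TASK

Pick up the yellow plastic tuning tool, put its blade into the slot of the blue trimmer on the white garage-door receiver and turn the trimmer clockwise until its white arrow points at the green mark on the box. Then stand the tool upright in its wooden stand again and let go.

Things in the scene. Friction and masses are not known exactly. Their poses are not given: they have to be found in the camera images.
- tuner_grip (a point): Centre of the yellow tool's square handle (22 x 22 x 60 mm, flat sides square to x and y); z up along the tool, which starts upright, blade down, in its pale wooden stand. Flange (52 mm wide, 6 thick) 30 to 36 mm below this point, then 16 mm shank, then blade 20 mm wide (along x), 5 thick (along y; 3 at the tip), tip 82 mm below. Black stripes on handle top and flange run along the blade (x). 40 to 85 g.
- slot (a point): On the blue trimmer's axis, at its slot's floor, 49 mm above the table; turns with it. x along the slot to the white arrow, z up. Head 48 mm wide, top 12 mm above this point; slot right across, 7 mm wide, bevelled to 15 at the top 4 mm; blade play 6 deg each way. On a fixed white box 130 x 110 x 45 mm; green mark on it 48 mm from the axis. The grey box with a red trimmer is a bystander.
- trimmer (a joint): Turn of the blue trimmer in rad, counted anticlockwise seen from above: 0 when the white arrow points at the green mark; it starts at 0.6 to 1.2 and must be turned clockwise, down to 0. End stops at -0.5 and 1.6. It turns stiffly (about 0.03 N m) and stays where it is left.
- tuner_home (a point): Handle centre when the tool hangs in its pale wooden stand: 94 mm above the table, 36 mm above the centre of the hole's mouth. The stand is a fixed block 70 x 70 x 58 mm with an upright round hole 36 mm wide right through; the tool's flange rests on its top, at any yaw.
Things that resemble listed ones, but are neither listed nor needed, are in the scene too. Of the things shaped like the part that bears tuner_home, the wooden one is meant. Leave any turquoise look-alike of the part that bears slot alone.

How it is judged (in metres and radians):
On the way, in this order (a step that is already met when the one before it is completed fails the run):
1. The tuning tool stands upright with its blade in the slot of the blue trimmer, which is not yet turned to the mark (horizontal distance between tuner_grip and slot below 0.015 m and z of tuner_grip in the frame of slot below 0.089 m and angle between tuner_grip's own z axis and vertical below 0.17 rad and angle between the x axis of tuner_grip and the x axis of slot, either way round below 0.26 rad and value of joint trimmer above 0.35 rad), for 0.1 s.
2. With the blade still in the slot, the blue trimmer is turned until its arrow is within 15 degrees of the green mark (horizontal distance between tuner_grip and slot below 0.015 m and z of tuner_grip in the frame of slot below 0.089 m and angle between tuner_grip's own z axis and vertical below 0.17 rad and angle between the x axis of tuner_grip and the x axis of slot, either way round below 0.26 rad and value of joint trimmer between -0.26 and 0.26 rad), for 0.2 s.
At the end, for the whole second after the job is handed in: The blue trimmer's arrow is within 15 degrees of the green mark, and the tuning tool hangs upright (within 10 degrees) and released in its wooden stand, its handle within 18 mm of where it belongs (value of joint trimmer between -0.26 and 0.26 rad and distance between tuner_grip and tuner_home below 0.018 m and angle between tuner_grip's own z axis and vertical below 0.17 rad); the robot touches nothing.
It also fails if it takes over 48 s, if anything falls off the work surface, if the arm or the gripper's body presses on something with over 40 N, if the wrist force passes 120 N, or if a joint passes its speed limit or range.

## Working session

There is one attempt and no reset: what is moved stays moved. The work goes in short steps, Python scripts to look and compute and a tool call to move; the robot and the scene stay as the last step left them, time stands still between calls to the robot, and variables do not carry over. Pictures are saved under pics/ and viewed, at most 10 in all, crops included, and the job is handed in when it is done.

Besides the shell and the picture viewer there is one more tool, called after "Request:" as a command line: name --argument value ..., lists and objects as JSON in quotes. play_rows: Moves the arm, as the interface text tells. Its arguments: {"type":"object","properties":{"moves":{"type":"array","items":{"type":"array","items":{"type":"array","items":{"type":"number"}}}},"fingers":{"type":"number"}},"required":["moves"]}

```bash
mkdir -p pics; cat > h.py <<'E'
import numpy as np, cv2
from rig import bot
def P(c): return np.hstack([c["R"],np.array(c["t"]).reshape(3,1)])
def K(c): return np.array([[c["fx"],0,c["cx"]],[0,c["fy"],c["cy"]],[0,0,1]])
def proj(c,X):
    p=K(c)@(np.array(c["R"])@np.array(X)+np.array(c["t"]).ravel()); return p[:2]/p[2]
def tri(a,pa,b,pb):
    X=cv2.triangulatePoints(K(a)@P(a),K(b)@P(b),np.array(pa,float).reshape(2,1),np.array(pb,float).reshape(2,1)).ravel(); return X[:3]/X[3]
def onz(c,p,z):
    R=np.array(c["R"]);o=-R.T@np.array(c["t"]).ravel();d=R.T@np.linalg.inv(K(c))@[p[0],p[1],1]
    return o+d*(z-o[2])/d[2]
E
python3 - <<'E'
from h import *
np.set_printoptions(precision=3,suppress=True)
for n in("side","top"):
    c=bot.capture(n);cv2.imwrite(f"pics/{n}0.png",c["image"])
    print(n,-np.array(c["R"]).T@np.array(c["t"]).ravel())
    for q in("tuner_grip","slot","trimmer","tuner_home"):
        try:
            for r in bot.pinpoint(c,q): print(q,np.array(r["centre"]),r["confidence"])
        except Exception as e: print(q,e)
print(bot.read_state())
E
```

```text
side [ 0.3   -0.749  0.938]
tuner_grip [335.5 313. ] 0.84
slot [349.3 151. ] 0.59
trimmer it knows: slot, tuner_grip, tuner_home
tuner_home [370.5 271.1] 0.74
tuner_home [248.7 378.1] 0.6
tuner_home [341.4 313.5] 0.58
top [0.331 0.127 1.2  ]
tuner_grip [432.9 243.2] 0.57
slot [297.2 155.7] 0.83
slot [142.4 163. ] 0.61
trimmer it knows: slot, tuner_grip, tuner_home
tuner_home [429.6 239.2] 0.9
tuner_home [490.2 341.1] 0.87
tuner_home [379.4 194.5] 0.67
{'time_s': 0.4, 'joint_positions': array([ 52.855,  30.231,  82.096,  -0.   ,  67.691, -10.226]), 'qvel': array([-0.009, -0.112, -0.15 , -0.044, -0.037,  0.01 ]), 'tau': array([ -0.   , -43.95 , -17.666,   0.063,   0.053,  -0.   ]), 'position': array([0.283, 0.557, 0.202]), 'tcp_rot': array([[-0.892,  0.453, -0.   ],
       [ 0.453,  0.892, -0.   ],
       [ 0.   , -0.   , -1.   ]]), 'force': array([0.958, 0.209, 0.106]), 'moment': array([-0.057, -0.011, -0.023]), 'grasp_force': 0.0, 'opening': 0.9982784894498693}
```

View pics/side0.png

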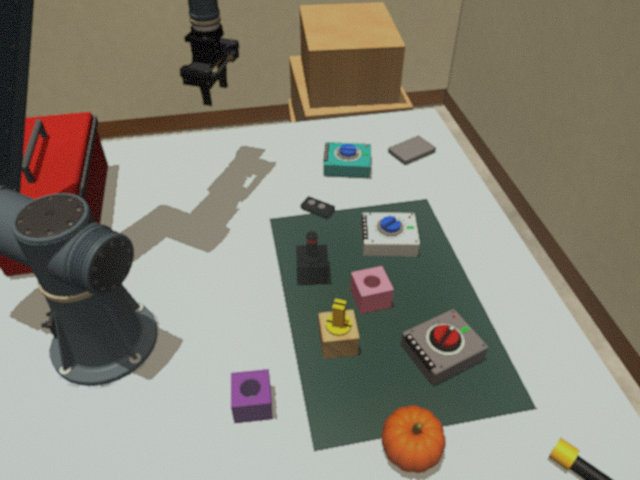

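View pics/top0.png

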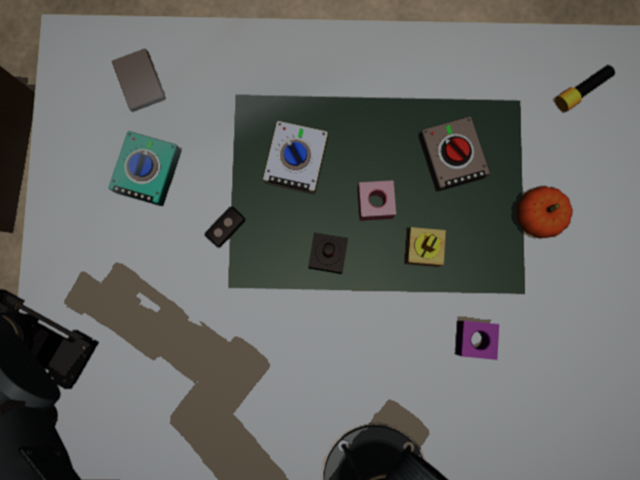

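Candidates: stands wood top (426,246)/side (339,333), pink (377,199)/(371,289), purple (479,340)/(251,395), black (329,252)/(313,265). The wooden one holding the yellow tool fits. Trimmers: white box with blue trimmer top (296,154)/side (391,228), turquoise (144,165), grey box with red trimmer (456,150). The white one fits. I'll confirm in one enlarged crop and measure.

```bash
cat > m.py <<'E'
from h import *
np.set_printoptions(precision=4,suppress=True)
t=bot.capture("top");s=bot.capture("side")
def cr(c,x,y,w,h,k): return cv2.resize(c["image"][y:y+h,x:x+w],None,fx=k,fy=k,interpolation=cv2.INTER_CUBIC)
a=cr(t,260,115,80,80,5);b=cr(t,388,205,80,80,5)
print("tri grip",tri(t,max(bot.pinpoint(t,"tuner_grip"),key=lambda r:r["confidence"])["centre"],s,bot.pinpoint(s,"tuner_grip")[0]["centre"]))
for n,c in(("t",t),("s",s)):
  for q in("slot","tuner_grip","tuner_home"):
    for r in bot.silhouettes(c,q): print(n,q,np.array(r["centre"]),r["confidence"],r["pixels"].sum())
    print([ (np.array(r["centre"]),round(r["confidence"],2)) for r in bot.pinpoint(c,q)])
# colour: blue trimmer dial on white box
def blob(c,lo,hi,box):
    x,y,w,h=box;m=cv2.inRange(cv2.cvtColor(c["image"],cv2.COLOR_BGR2HSV)[y:y+h,x:x+w],lo,hi)
    M=cv2.moments(m,True);return np.array([x+M["m10"]/M["m00"],y+M["m01"]/M["m00"]]),M["m00"]
B=((105,120,60),(130,255,255));G=((45,100,60),(80,255,255))
bt=blob(t,*B,(260,115,80,80));bs=blob(s,*B,(360,205,60,60));print("blue",bt,bs,tri(t,bt[0],s,bs[0]))
gt=blob(t,*G,(260,115,80,80));gs=blob(s,*G,(360,205,60,60));print("green",gt,gs,tri(t,gt[0],s,gs[0]),onz(t,gt[0],.046),onz(t,bt[0],.061))
c1=cr(s,355,200,80,60,5);d=cr(s,305,295,80,60,5)
cv2.imwrite("pics/crop1.png",np.vstack([np.hstack([a,b])[:300],np.hstack([c1,d])]))
E
python3 m.py
```

```text
tri grip [ 0.4659 -0.0955  0.0975]
t slot [142.8 163. ] 0.8 774
t slot [296.2 152.7] 0.67 740
[(array([139.9, 163. ]), 0.74), (array([296.2, 155.4]), 0.66)]
t tuner_grip [427.9 244.9] 0.66 551
[(array([432.3, 241.6]), 0.62)]
t tuner_home [374.9 193.8] 0.89 1246
t tuner_home [416.2 250.5] 0.69 919
t tuner_home [483.1 340.9] 0.68 1477
[(array([429.5, 243.7]), 0.9), (array([491.2, 343.6]), 0.89), (array([380.5, 194.3]), 0.66)]
s slot [387.2 225.5] 0.72 388
[(array([389.4, 224.7]), 0.94), (array([347.5, 147.8]), 0.58)]
s tuner_grip [335.7 322.8] 0.74 686
[(array([338., 312.]), 0.85)]
s tuner_home [252.2 398.3] 0.93 2008
s tuner_home [368.2 291.1] 0.77 1569
[(array([370.5, 268.7]), 0.88), (array([342. , 314.5]), 0.76), (array([249.8, 376.3]), 0.57)]
blue (array([295.0186, 153.1672]), 323.0) (array([389.8413, 223.8077]), 208.0) [0.6513 0.1768 0.0512]
green (array([300.1562, 132.75  ]), 32.0) (array([409.2857, 226.8571]), 7.0) [0.6978 0.1676 0.0416] [0.6966 0.1675 0.046 ] [0.6486 0.1764 0.061 ]
```

View pics/crop1.png

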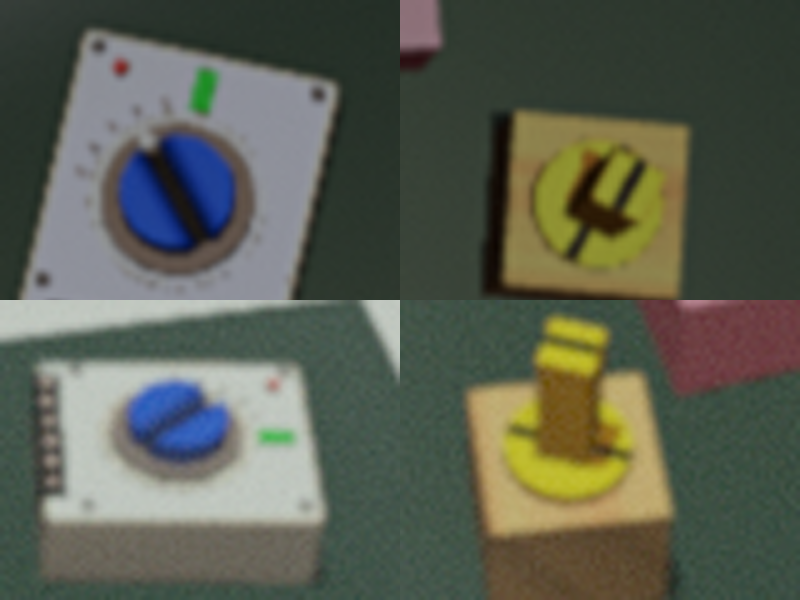

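The crop confirms the pair. Top-left and bottom-left show the white receiver with blue head centred at top px (295.5,152.5), arrow at about (290,143) and green mark at (300.5,133.5). On the right is the yellow tool in the wooden stand, with handle top at about top px (433.4,241) and side px (339.6,303.6).

```bash
cat > n.py <<'E'
from h import *
np.set_printoptions(precision=4,suppress=True)
t=bot.capture("top");s=bot.capture("side")
print("handle top",tri(t,(433.4,241.2),s,(339.6,303.6)),"flange",tri(t,(427.6,246),s,(338.6,324)))
print("wood top",onz(t,(427.4,245.6),.058),"head t",onz(t,(295.4,152.5),.061),"head s",onz(s,(390,223.7),.061))
ang=lambda c,p,q,z:(lambda d:np.degrees(np.arctan2(d[1],d[0])))(onz(c,q,z)-onz(c,p,z))
def dark(c,box,up,vmax,near=None):
    x,y,w,h=box;g=cv2.cvtColor(cv2.resize(c["image"][y:y+h,x:x+w],None,fx=8,fy=8,interpolation=cv2.INTER_CUBIC),cv2.COLOR_BGR2HSV)[:,:,2]
    n,l,st,ce=cv2.connectedComponentsWithStats((g<vmax).astype(np.uint8))
    for i in range(1,n):
        if st[i,4]<150: continue
        ys,xs=np.nonzero(l==i);vx,vy,x0,y0=cv2.fitLine(np.c_[xs,ys].astype(np.float32),cv2.DIST_L2,0,.01,.01).ravel()
        p=np.array([x+x0/8,y+y0/8]);d=np.array([vx,vy])*8
        print("  ",p,st[i,4],"ang",ang(c,p,p+d,up),onz(c,p,up)[:2])
print("slot t");[dark(t,(283,139,25,27),.06,v) for v in(60,90)]
print("slot s");[dark(s,(378,214,26,22),.058,v) for v in(60,90)]
print("top stripe t");dark(t,(428,234,12,15),.124,70)
print("flange stripe s left");dark(s,(325,318,10,8),.064,90);print("right");dark(s,(343,322,10,9),.064,90)
print("stripe s",ang(s,(327,321),(351.2,326.4),.064), "t",ang(t,(422.2,256.5),(427.6,246),.064))
E
python3 n.py
```

```text
handle top [ 0.4664 -0.0934  0.1193] flange [ 0.4649 -0.0943  0.0579]
wood top [ 0.4644 -0.0938  0.058 ] head t [0.65   0.1757 0.061 ] head s [0.6478 0.1669 0.061 ]
slot t
   [295.8603 155.5936] 6249 ang -155.48481900329637 [0.6438 0.1746]
   [295.6579 155.2501] 12955 ang -151.42944588672856 [0.6445 0.175 ]
   [305.8038 164.9534] 193 ang -41.35750457355933 [0.6246 0.1538]
slot s
   [384.4029 228.9011] 345 ang -79.75867013465451 [0.631  0.1551]
   [397.2277 230.2105] 174 ang 25.911301615315125 [0.6592 0.145 ]
top stripe t
   [428.5075 237.8358] 166 ang -15.263631463182803 [ 0.4716 -0.0832]
   [432.54   244.0682] 1870 ang -31.7974391555309 [ 0.4598 -0.0907]
flange stripe s left
right
   [345.4368 324.9219] 277 ang -32.30619799401237 [ 0.4778 -0.1036]
stripe s -26.633316323038557 t -26.971898658951382
```

Request:
play_rows --moves '[[[-30.5,-33.2,0,0,0,0],[-30.5,-33.2,0,0,0,0],[-30.5,-33.2,0,0,0,0],[-30.5,-33.2,0,0,0,0],[-30.5,-33.2,0,0,0,0]]]' --fingers 1

```text
time_s: 1.8
position: [0.344, 0.3387, 0.2027]
tcp_rot: [[-0.892, 0.452, 0.001], [0.452, 0.892, 0.0], [-0.001, 0.001, -1.0]]
force: [1.1, -0.3, 0.3]
opening: 1.004
grasp_force: 0.0
```

Request:
play_rows --moves '[[[-30.5,-33.2,0,0,0,0],[-30.5,-33.2,0,0,0,0],[-30.5,-33.2,0,0,0,0],[-30.5,-33.2,0,0,0,0],[-30.5,-33.2,0,0,0,0]]]'

```text
time_s: 2.3
position: [0.405, 0.1215, 0.2028]
tcp_rot: [[-0.892, 0.453, 0.001], [0.453, 0.892, 0.0], [-0.001, 0.001, -1.0]]
force: [0.3, 0.8, 0.3]
opening: 0.998
grasp_force: 0.0
```

Request:
play_rows --moves '[[[-30.5,-33.2,0,0,0,0],[-30.5,-33.2,0,0,0,0],[-30.5,-33.2,0,0,0,0],[-30.5,-33.2,0,0,0,0],[-30.5,-33.2,0,0,0,0.05]]]'

```text
time_s: 2.8
position: [0.4658, -0.0959, 0.2027]
tcp_rot: [[-0.867, 0.498, 0.001], [0.498, 0.867, -0.0], [-0.001, 0.0, -1.0]]
force: [0.8, 1.1, 0.9]
opening: 0.998
grasp_force: 0.0
```

```bash
cat > d.py <<'E'
import sys
from h import *
np.set_printoptions(precision=4,suppress=True)
s=bot.read_state();R=np.array(s["tcp_rot"])
g=np.array([float(v) for v in sys.argv[1:4]])
print("t",s["time_s"],"pos",s["position"],"yaw_y",np.degrees(np.arctan2(R[1,1],R[0,1])),"z",R[:,2],"F",s["force"],"M",s["moment"],"op",s["opening"]*87,s["grasp_force"])
print("tool mm",R.T@(g-s["position"])*1000)
E
python3 d.py .465 -.094 .093
```

```text
t 2.8 pos [ 0.4658 -0.0959  0.2027] yaw_y 60.112549029228525 z [ 0.0008 -0.0001 -1.    ] F [0.7702 1.0594 0.9282] M [ 0.0785 -0.0124 -0.0612] op 86.81015677110139 0.0
tool mm [  1.6862   1.2461 109.7292]
```

Request:
play_rows --moves '[[[1.7,1.3,30,0,0,0],[0,0,30,0,0,0],[0,0,25,0,0,0],[0,0,15,0,0,0],[0,0,9,0,0,0]]]'

```text
time_s: 3.3
position: [0.4641, -0.0918, 0.0923]
tcp_rot: [[-0.868, 0.497, -0.002], [0.497, 0.868, 0.001], [0.002, -0.0, -1.0]]
force: [-0.2, -0.3, 0.3]
opening: 1.004
grasp_force: 0.0
```

```bash
python3 - <<'E'
from h import *
t=bot.capture("top");s=bot.capture("side")
f=lambda c,x,y:cv2.resize(c["image"][y:y+120,x:x+80],None,fx=5,fy=5,interpolation=cv2.INTER_CUBIC)
cv2.imwrite("pics/pre.png",np.hstack([f(t,388,185),f(s,300,240)]))
E
python3 d.py .465 -.094 .093
```

```text
t 3.4 pos [ 0.4641 -0.0917  0.0926] yaw_y 60.211908394741165 z [-0.0018  0.0008 -1.    ] F [-0.4031  0.1446  0.5062] M [-0.0343  0.0173 -0.0012] op 87.32794961853017 0.0
tool mm [-1.9209 -1.5083 -0.3571]
```

View pics/pre.png

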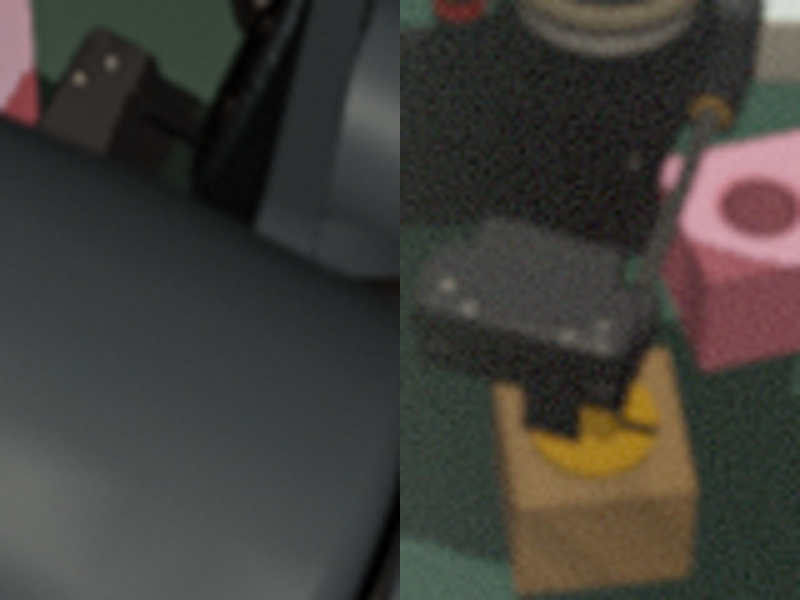

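The handle is between the fingers: left finger at crop (550,400), handle foot at (600,425), and the tool hasn't been disturbed. Closing now.

Request:
play_rows --moves '[[[0,0,0,0,0,0],[0,0,0,0,0,0],[0,0,0,0,0,0],[0,0,0,0,0,0],[0,0,0,0,0,0]]]' --fingers -1

```text
time_s: 3.9
position: [0.4648, -0.092, 0.0938]
tcp_rot: [[-0.868, 0.497, 0.001], [0.497, 0.868, -0.0], [-0.001, 0.0, -1.0]]
force: [-0.5, -0.6, -0.9]
opening: 0.633
grasp_force: 0.0
```

Request:
play_rows --moves '[[[0,0,0,0,0,0],[0,0,0,0,0,0],[0,0,0,0,0,0],[0,0,0,0,0,0]]]'

```text
time_s: 4.3
position: [0.4645, -0.0919, 0.0934]
tcp_rot: [[-0.868, 0.497, -0.0], [0.497, 0.868, 0.0], [0.0, -0.0, -1.0]]
force: [-0.9, -0.9, 0.4]
opening: 0.263
grasp_force: 0.1
```

```bash
python3 d.py .465 -.094 .193
```

```text
t 4.3 pos [ 0.4645 -0.0919  0.0934] yaw_y 60.22248729655873 z [-0.0002  0.     -1.    ] F [-0.9242 -0.8988  0.3767] M [-0.0322  0.0311 -0.0193] op 22.913834518949376 0.1286934781819582
tool mm [ -1.4781  -1.5834 -99.587 ]
```

Request:
play_rows --moves '[[[0,0,0,0,0,0],[0,0,0,0,0,0],[0,0,0,0,0,0],[0,0,0,0,0,0]]]'

```text
time_s: 4.7
position: [0.4646, -0.0919, 0.0934]
tcp_rot: [[-0.868, 0.497, -0.0], [0.497, 0.868, 0.0], [0.0, 0.0, -1.0]]
force: [0.0, 0.1, -0.4]
opening: 0.249
grasp_force: 30.0
```

Request:
play_rows --moves '[[[0,0,-10,0,0,0],[0,0,-20,0,0,0],[0,0,-30,0,0,0],[0,0,-30,0,0,0],[0,0,-30,0,0,0]]]'

```text
time_s: 5.2
position: [0.4643, -0.0918, 0.2152]
tcp_rot: [[-0.868, 0.497, 0.0], [0.497, 0.868, -0.0], [-0.0, 0.0, -1.0]]
force: [0.2, -0.6, -0.5]
opening: 0.247
grasp_force: 30.0
```

```bash
python3 d.py .649 .175 .213
```

```text
t 5.2 pos [ 0.4643 -0.0918  0.2152] yaw_y 60.21959598753846 z [ 0.0002 -0.0001 -1.    ] F [ 0.2034 -0.6313 -0.5309] M [-0.0162 -0.0119  0.0428] op 21.48095572277605 29.978469014167786
tool mm [-27.8097 323.2754   2.2656]
```

Request:
play_rows --moves '[[[-3.5,40.4,0,0,0,0],[-3.5,40.4,0,0,0,0],[-3.5,40.4,0,0,0,0],[-3.5,40.4,0,0,0,0],[-3.5,40.4,0,0,0,0]]]'

```text
time_s: 5.7
position: [0.5807, 0.0762, 0.2143]
tcp_rot: [[-0.868, 0.497, 0.001], [0.497, 0.868, -0.0], [-0.001, 0.0, -1.0]]
force: [0.1, -1.1, -0.1]
opening: 0.248
grasp_force: 30.0
```

Request:
play_rows --moves '[[[-3.5,40.4,0,0,0,0],[-3.5,40.4,0,0,0,0],[-3.5,40.4,0,0,0,0],[0,0,10,0,0,-0.144],[0,0,10,0,0,-0.144]]]'

```text
time_s: 6.2
position: [0.6498, 0.1763, 0.1938]
tcp_rot: [[-0.975, 0.222, 0.001], [0.222, 0.975, 0.0], [-0.001, 0.0, -1.0]]
force: [-0.2, 0.2, -0.7]
opening: 0.25
grasp_force: 30.0
```

Request:
play_rows --moves '[[[0,0,0,0,0,-0.144],[0,0,0,0,0,-0.144],[0,0,0,0,0,-0.144],[0,0,0,0,0,-0.144],[0,0,0,0,0,-0.144]]]'

```text
time_s: 6.7
position: [0.6491, 0.1747, 0.194]
tcp_rot: [[-0.88, -0.474, -0.0], [-0.474, 0.88, -0.0], [0.0, 0.0, -1.0]]
force: [-1.0, -0.5, -0.3]
opening: 0.249
grasp_force: 30.0
```

```bash
python3 - <<'E'
from h import *
t=bot.capture("top");s=bot.capture("side");np.savez("ov.npz",s=s["image"])
f=lambda c,x,y:cv2.resize(c["image"][y:y+120,x:x+80],None,fx=5,fy=5,interpolation=cv2.INTER_CUBIC)
cv2.imwrite("pics/over.png",np.hstack([f(t,260,95),f(s,350,145)]))
p=bot.read_state()["position"]
print("side proj: tcp",proj(s,p),"tip",proj(s,p-[0,0,.082]),"axis top",proj(s,[.649,.1755,.061]),"top proj axis",proj(t,[.649,.1755,.061]))
E
python3 d.py .649 .1755 .131
```

```text
side proj: tcp [394.90537608 176.53772336] tip [391.56672476 204.96902784] axis top [389.4776213  221.22911276] top proj axis [295.47141865 152.98223016]
t 6.8 pos [0.6492 0.1747 0.194 ] yaw_y 117.96413025003784 z [-0.  0. -1.] F [ 0.004  -0.3227 -0.5924] M [ 0.081  -0.0076  0.0088] op 21.32665747445279 29.976746141910553
tool mm [-0.2076  0.7396 63.0013]
```

View pics/over.png

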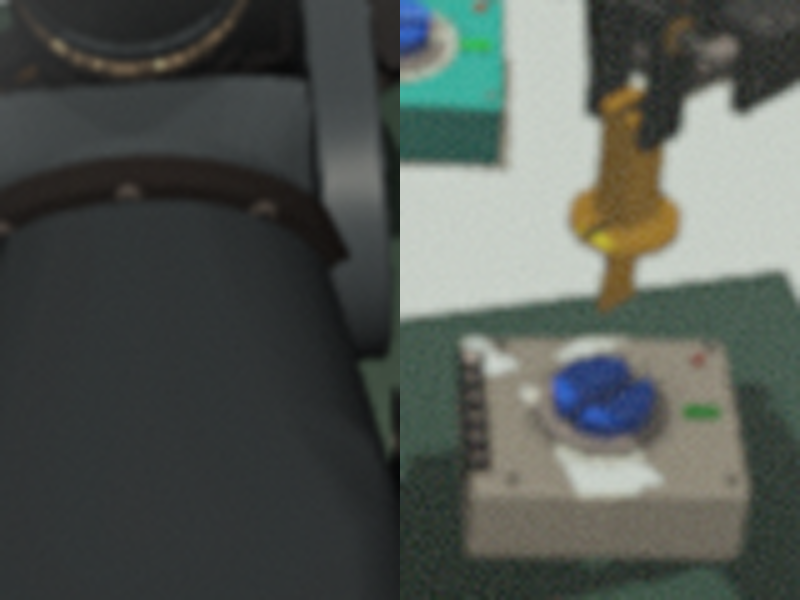

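The side view (right half) shows the held tool upright, blade tip at crop (616,304), i.e. px (393,206), straight above the blue head centred at crop (604,393). The offsets agree to about 1 px. Descending.

Request:
play_rows --moves '[[[0,0.7,20,0,0,0],[0,0,15,0,0,0],[0,0,8,0,0,0],[0,0,4,0,0,0],[0,0,2,0,0,0]]]'

```text
time_s: 7.3
position: [0.649, 0.1753, 0.144]
tcp_rot: [[-0.883, -0.468, -0.001], [-0.468, 0.883, -0.0], [0.001, 0.0, -1.0]]
force: [-0.0, 0.4, 0.0]
opening: 0.249
grasp_force: 30.0
```

Request:
play_rows --moves '[[[0,0,2,0,0,0],[0,0,2,0,0,0],[0,0,0,0,0,0]]]'

```text
time_s: 7.6
position: [0.6492, 0.1753, 0.1406]
tcp_rot: [[-0.883, -0.469, 0.0], [-0.469, 0.883, 0.0], [-0.0, -0.0, -1.0]]
force: [0.8, -0.6, -1.0]
opening: 0.248
grasp_force: 30.0
```

```bash
python3 d.py .649 .1755 .133
```

```text
t 7.6 pos [0.6492 0.1753 0.1406] yaw_y 117.96548980054713 z [ 0.0003  0.     -1.    ] F [ 0.7575 -0.5688 -0.9722] M [0.0474 0.0153 0.0615] op 21.604615120096263 29.978462755680084
tool mm [0.0691 0.232  7.604 ]
```

Request:
play_rows --moves '[[[0,0,1.5,0,0,0],[0,0,1.5,0,0,0],[0,0,0,0,0,0]]]'

```text
time_s: 7.9
position: [0.6489, 0.1753, 0.1373]
tcp_rot: [[-0.883, -0.469, -0.0], [-0.469, 0.883, -0.0], [0.0, 0.0, -1.0]]
force: [-0.3, -0.2, -0.7]
opening: 0.251
grasp_force: 30.0
```

Request:
play_rows --moves '[[[0,0,1.5,0,0,0],[0,0,1,0,0,0],[0,0,0,0,0,0]]]'

```text
time_s: 8.2
position: [0.6489, 0.1753, 0.1347]
tcp_rot: [[-0.883, -0.469, -0.0], [-0.469, 0.883, -0.0], [0.0, 0.0, -1.0]]
force: [0.2, -0.8, -0.4]
opening: 0.25
grasp_force: 30.0
```

```bash
python3 d.py .649 .1755 .133
```

```text
t 8.2 pos [0.6489 0.1753 0.1347] yaw_y 117.97056821356264 z [-0.0005 -0.     -1.    ] F [ 0.1959 -0.8105 -0.3597] M [0.128  0.0393 0.031 ] op 21.77861240205516 29.978412687778473
tool mm [-0.1751  0.1333  1.7031]
```

Request:
play_rows --moves '[[[0,0,1,0,0,0],[0,0,0,0,0,0],[0,0,0,0,0,0.06],[0,0,0,0,0,0.06],[0,0,0,0,0,0.08]]]'

```text
time_s: 8.7
position: [0.6491, 0.1754, 0.134]
tcp_rot: [[-0.96, -0.281, 0.0], [-0.281, 0.96, 0.0], [-0.0, 0.0, -1.0]]
force: [-0.6, 0.5, -0.7]
opening: 0.248
grasp_force: 30.0
```

Request:
play_rows --moves '[[[0,0,0,0,0,0.08],[0,0,0,0,0,0.08],[0,0,0,0,0,0.08],[0,0,0,0,0,0.08],[0,0,0,0,0,0.08]]]'

```text
time_s: 9.2
position: [0.6494, 0.1756, 0.134]
tcp_rot: [[-0.993, 0.115, 0.001], [0.115, 0.993, 0.0], [-0.001, 0.001, -1.0]]
force: [0.2, -0.2, -0.6]
opening: 0.246
grasp_force: 30.0
```

Request:
play_rows --moves '[[[0,0,0,0,0,0.07],[0,0,0,0,0,0.06],[0,0,0,0,0,0],[0,0,0,0,0,0],[0,0,0,0,0,0]]]'

```text
time_s: 9.7
position: [0.6494, 0.1755, 0.1341]
tcp_rot: [[-0.971, 0.239, 0.001], [0.239, 0.971, 0.0], [-0.001, 0.001, -1.0]]
force: [0.7, 0.5, -1.5]
opening: 0.245
grasp_force: 30.0
```

```bash
python3 d.py .649 .1755 .21
python3 - <<'E'
from h import *
s=bot.capture("side")
cv2.imwrite("pics/turned.png",cv2.resize(s["image"][180:260,350:430],None,fx=6,fy=6,interpolation=cv2.INTER_CUBIC))
E
```

```text
t 9.7 pos [0.6494 0.1755 0.1341] yaw_y 76.19265459634516 z [ 0.0007  0.0005 -1.    ] F [ 0.7386  0.5227 -1.4667] M [ 0.2555 -0.2241  0.0802] op 21.33428528199621 29.957163333892822
tool mm [  0.305   -0.0818 -75.9422]
```

View pics/turned.png

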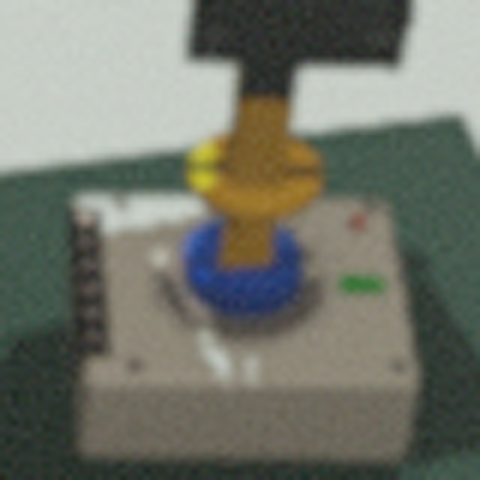

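Request:
play_rows --moves '[[[0,0,1,0,0,0],[0,0,1,0,0,0],[0,0,0,0,0,0],[0,0,0,0,0,0],[0,0,0,0,0,0]]]'

```text
time_s: 10.25
position: [0.6491, 0.1754, 0.132]
tcp_rot: [[-0.971, 0.239, 0.0], [0.239, 0.971, 0.0], [-0.0, 0.0, -1.0]]
force: [0.3, 1.9, 0.7]
opening: 0.252
grasp_force: 30.0
```

Request:
play_rows --moves '[[[0,0,-3,0,0,0],[0,0,-7,0,0,0],[0,0,-20,0,0,0],[0,0,-30,0,0,0],[0,0,-23,0,0,0]]]'

```text
time_s: 10.75
position: [0.6491, 0.1746, 0.2167]
tcp_rot: [[-0.971, 0.239, 0.0], [0.239, 0.971, -0.001], [-0.001, -0.001, -1.0]]
force: [0.5, 0.5, -0.2]
opening: 0.249
grasp_force: 30.0
```

```bash
python3 d.py .4645 -.0935 .213
```

```text
t 10.75 pos [0.6491 0.1746 0.2167] yaw_y 76.1441798547069 z [ 0.0003 -0.0013 -1.    ] F [ 0.5099  0.5086 -0.1671] M [ 0.0276  0.0447 -0.0201] op 21.632115686379187 29.978445768356323
tool mm [ 115.0202 -304.5277    4.0057]
```

Request:
play_rows --moves '[[[14.4,-38.1,0,0,0,0],[14.4,-38.1,0,0,0,0],[14.4,-38.1,0,0,0,0],[14.4,-38.1,0,0,0,0],[14.4,-38.1,0,0,0,0]]]'

```text
time_s: 11.25
position: [0.5321, 0.006, 0.2155]
tcp_rot: [[-0.971, 0.239, -0.0], [0.239, 0.971, -0.001], [0.0, -0.001, -1.0]]
force: [0.9, -0.8, -1.0]
opening: 0.248
grasp_force: 30.0
```

Request:
play_rows --moves '[[[14.4,-38.1,0,0,0,0],[14.4,-38.1,0,0,0,0],[14.4,-38.1,0,0,0,0],[0,0,10,0,0,0],[0,0,10,0,0,0]]]'

```text
time_s: 11.75
position: [0.4641, -0.094, 0.1952]
tcp_rot: [[-0.97, 0.242, 0.001], [0.242, 0.97, -0.001], [-0.001, -0.0, -1.0]]
force: [-0.8, 0.2, -0.0]
opening: 0.246
grasp_force: 30.0
```

```bash
python3 d.py .4645 -.0928 .096
python3 - <<'E'
from h import *
s=bot.capture("side");t=bot.capture("top")
f=lambda c,x,y:cv2.resize(c["image"][y:y+80,x:x+80],None,fx=5,fy=5,interpolation=cv2.INTER_CUBIC)
cv2.imwrite("pics/back.png",np.hstack([f(t,260,115),f(s,305,270)]))
p=bot.read_state()["position"]
print("tip",proj(s,p-[0,0,.082]),"mouth",proj(s,[.4645,-.0935,.058]))
E
```

```text
t 11.75 pos [ 0.4641 -0.094   0.1952] yaw_y 76.00383750958467 z [ 0.001  -0.0008 -1.    ] F [-0.7986  0.2391 -0.0017] M [0.0526 0.0019 0.0099] op 21.409517092138646 29.97848242521286
tool mm [ 0.0115  1.3334 99.2088]
tip [337.57293465 305.96260768] mouth [337.61273684 323.79023362]
```

View pics/back.png

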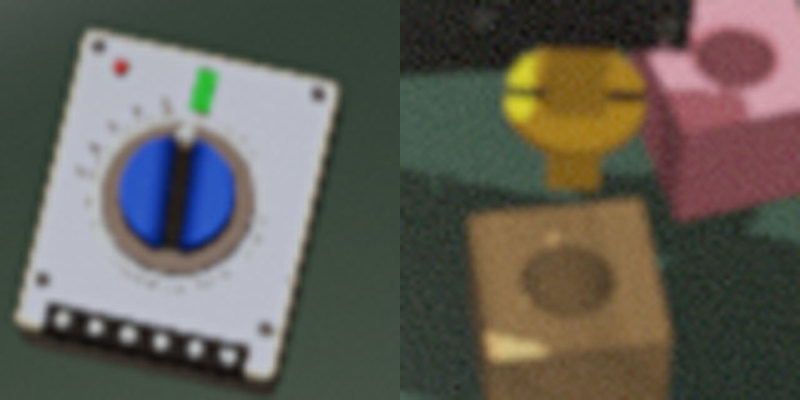

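The arrow at crop (187,128) points at the green mark (204,90), about 2–5° off. The tool tip at crop (575,188) is above the wooden stand's hole at (567,280), roughly 3 mm too far in +x. Lowering with a 2 mm correction.

Request:
play_rows --moves '[[[2,1,20,0,0,0],[0,0,20,0,0,0],[0,0,20,0,0,0],[0,0,20,0,0,0],[0,0,15,0,0,0]]]'

```text
time_s: 12.35
position: [0.4629, -0.0902, 0.0987]
tcp_rot: [[-0.972, 0.237, -0.001], [0.237, 0.972, 0.0], [0.001, 0.0, -1.0]]
force: [0.8, -0.9, -1.6]
opening: 0.251
grasp_force: 30.0
```

Request:
play_rows --moves '[[[0,0,3,0,0,0],[0,0,2,0,0,0],[0,0,0,0,0,0]]]'

```text
time_s: 12.65
position: [0.4632, -0.0912, 0.0952]
tcp_rot: [[-0.971, 0.238, 0.001], [0.238, 0.971, -0.0], [-0.001, -0.0, -1.0]]
force: [0.5, -1.2, -0.3]
opening: 0.243
grasp_force: 30.0
```

```bash
python3 d.py .4645 -.0928 .094
```

```text
t 12.65 pos [ 0.4632 -0.0912  0.0952] yaw_y 76.21399688244456 z [ 0.0007 -0.0003 -1.    ] F [ 0.4894 -1.2251 -0.2599] M [0.0215 0.0037 0.0664] op 21.126308179880027 29.978618323802948
tool mm [-1.6363 -1.2136  1.2486]
```

Request:
play_rows --moves '[[[0,-1,1,0,0,0],[0,0,0.5,0,0,0],[0,0,0,0,0,0]]]'

```text
time_s: 12.95
position: [0.4625, -0.0927, 0.0939]
tcp_rot: [[-0.971, 0.24, 0.001], [0.24, 0.971, -0.0], [-0.001, -0.0, -1.0]]
force: [-0.3, 0.5, 0.4]
opening: 0.252
grasp_force: 30.0
```

Request:
play_rows --moves '[[[0,0,0,0,0,0],[0,0,0,0,0,0],[0,0,0,0,0,0],[0,0,0,0,0,0],[0,0,0,0,0,0]]]' --fingers 1

```text
time_s: 13.45
position: [0.4623, -0.0926, 0.0935]
tcp_rot: [[-0.971, 0.239, 0.0], [0.239, 0.971, -0.0], [-0.0, -0.0, -1.0]]
force: [-0.9, 0.3, 0.3]
opening: 0.619
grasp_force: 0.0
```

Request:
play_rows --moves '[[[0,0,0,0,0,0],[0,0,0,0,0,0],[0,0,0,0,0,0],[0,0,0,0,0,0],[0,0,0,0,0,0]]]'

```text
time_s: 13.95
position: [0.4623, -0.0925, 0.0935]
tcp_rot: [[-0.971, 0.239, 0.0], [0.239, 0.971, -0.0], [-0.0, -0.0, -1.0]]
force: [0.8, -0.0, 1.0]
opening: 0.979
grasp_force: 0.0
```

Request:
play_rows --moves '[[[0,0,-10,0,0,0],[0,0,-30,0,0,0],[0,0,-40,0,0,0],[0,0,-40,0,0,0],[0,0,-30,0,0,0]]]'

```text
time_s: 14.45
position: [0.4628, -0.0927, 0.2466]
tcp_rot: [[-0.971, 0.239, 0.003], [0.239, 0.971, -0.001], [-0.003, -0.001, -1.0]]
force: [0.7, 0.3, 0.2]
opening: 0.998
grasp_force: 0.0
```

Request:
play_rows --moves '[[[0,40,0,0,0,0],[0,45,0,0,0,0],[0,45,0,0,0,0],[0,45,0,0,0,0],[0,0,0,0,0,0]]]'

```text
time_s: 14.95
position: [0.5047, 0.0821, 0.2444]
tcp_rot: [[-0.972, 0.234, 0.002], [0.234, 0.972, 0.002], [-0.001, 0.002, -1.0]]
force: [-1.0, -1.0, -0.3]
opening: 1.0
grasp_force: 0.0
```

```bash
python3 d.py .4645 -.0928 .094
python3 - <<'E'
from h import *
s=bot.capture("side");t=bot.capture("top")
f=lambda c,x,y:cv2.resize(c["image"][y:y+80,x:x+80],None,fx=5,fy=5,interpolation=cv2.INTER_CUBIC)
cv2.imwrite("pics/end.png",np.hstack([f(t,388,205),f(s,305,290)]))
E
```

```text
t 14.95 pos [0.5047 0.0821 0.2444] yaw_y 76.49599565953517 z [ 0.0019  0.002  -1.    ] F [-0.9772 -0.9746 -0.2597] M [-0.0459  0.0187 -0.0152] op 86.97400015890236 0.0
tool mm [  -1.5246 -179.8075  149.9345]
```

View pics/end.png

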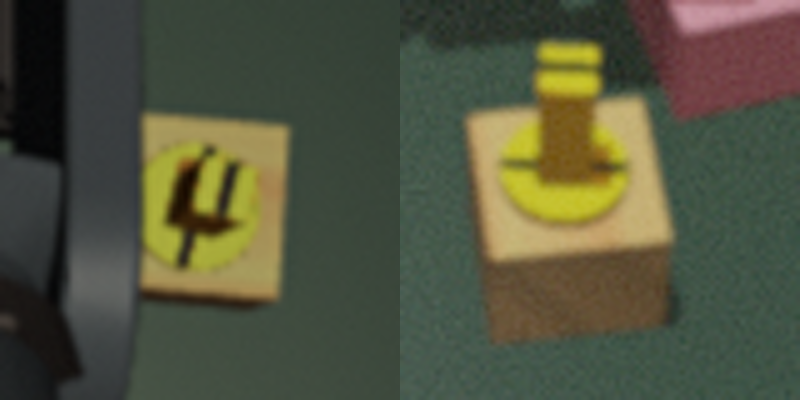

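The tool stands upright and centred in the wooden stand (flange at side crop (565,165)), and the gripper is clear. Handing in.

```bash
python3 -c "
from rig import bot
print(bot.hand_in())"
```

```text
the job is handed in; nothing more can be done
None
```

I turned the blue trimmer clockwise until its arrow was within about 5° of the green mark, stood the yellow tool upright in its wooden stand again, released it and handed the job in at about 15 s; no verdict was returned.

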